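# Lever open a stuck instrument box

## Robot

A 6-joint arm with a two-finger parallel gripper is mounted at the origin on the work surface. World frame = base frame: x ahead of the robot, y to its left, z up, the work surface at z = 0. Lengths are in m, angles in rad, forces in N, time in s.
With the tool pointing down it reaches from about 0.3 to 0.875 m from the base axis. Payload 6.4 kg.
Tool frame: the origin (TCP) lies between the finger pads; the fingertips stand 11 mm ahead of it and the grasp point (between the pads) lies 8 mm behind it (ctrl.tcp_to_tips is the y of the fingertips in the tool frame, in m); y points along the fingers, x is the direction in which the jaws open and shut, and the axes are right-handed (so a half turn about y gives the same grasp; the last joint's range is limited). The gripper opens to 85 mm and grips with 20 to 120 N. Pads are 22 mm wide; open, the fingers measure 114 mm over their backs; the gripper's body (76 mm by 85 mm) begins 54 mm behind the grasp point. The pads swing forward as they close: fully open they stand 13 mm farther back than shut.
Start: joints at [-1.409, 0.181, 1.607, -0, 1.354, -0.206], TCP at [0.207, -0.537, 0.242] pointing down, gripper open.
Joint ranges: [-2.99, 2.99], [-0.89, 2.07], [0.3, 2.58], [-1.14, 4.28], [0, 2.63], [-3.12, 3.12]. Speed limits (rad/s): [2.57, 2.57, 3.01, 3.14, 3.14, 3.14].

## Interface

Orientations are given as a unit quaternion [w, x, y, z].
In Python, from bench import ctrl gives the robot as it stands.
- The arm moves only by the tool apply_moves, never from a script. Its argument "plan" is text: rows parted by semicolons, each of 7 numbers parted by spaces: the shift along the tool's x, y, z each as a share of 0.05 m, from -1 to 1, then the turn, a rotation vector about the tool's x, y, z each as a share of 0.12 rad, from -1 to 1, then the opening, from 0 (shut) to 1 (fully open). In form: dx dy dz wx wy wz claw; .... A call has exactly 5 rows; each row shifts and turns the commanded pose from where the row before left it, along the tool's axes as they then stand; what a row does not reach is not made up. A row lasts 1/10 s, in which the tool goes at most 50 mm and 8.59 degrees, less where a joint would pass 70% of its speed; a pose out of reach is approached as far as the arm can. A call with a number of a shift or a turn outside -1 to 1 is refused whole. A call with a gripper value outside its range is refused whole. The fingers move at their own pace and stop on an object; the grip force is fixed at half the most. Time passes only in rows, so rows that do not move let the fingers close, or fill a call up. It gives the time, the measured TCP pose, the force and the opening at its end, in the units of the state.
- ctrl.get_obs(): the state, without advancing time (a new reading comes with each control period).
- ctrl.camera(name): name is "scene" or "top" or "wrist"; returns the picture (420x560x3 uint8, red, green, blue); there is no depth.
- ctrl.get_calibration(name): a dict with "intrinsics" (3x3 intrinsics, pixels), "R" (3x3) and "t" (3): a world point X has camera coordinates R X + t. Camera axes: x right, y down, z forward; pixel columns grow to the right and rows downward; lengths in m; the calibration is good to about 2 mm. A picture is of the moment at which its call begins: read the wrist's pose just before it. get_calibration takes no time and is no camera call; for the wrist camera it gives the pose at the moment of the call.
- ctrl.hand_in(): hands the job in, once; it reports no verdict.
Trained networks look in the newest picture that a camera, given by its name, has taken for a name from the list of things; names that differ only in an ending like _2 or _b are one class to them, and where a whole thing is asked for, a point or a joint stands for the part that bears it (a point fixed in the world has none). Each returns a list of dicts, best first, with "score" (0 to 1); they miss things now and then, are a little off and sometimes report something else, mostly with a low value. They report only what shows in the picture. A call takes as long as a camera call. They do not tell look-alikes from the thing itself.
- ctrl.recognise(camera, target): "point" ([x, y, z] in m, in world coordinates, good to about 4 mm: the middle of the surface that is visible of it).
The state is a dict: "time_s": time; "q": joint angles; "dq": joint speeds; "joint_efforts": joint torques, N m; "eef_pos": TCP position; "eef_rot": TCP orientation; "wrist_force": force on the tool from outside, world axes, zero at the start; "torque": the same for the moment, N m; "opening": opening from 0.0 (shut) to 1.0 (fully open).
Only numpy, scipy, OpenCV 4.12 (cv2) and the standard library are available. Lean on these libraries where they do the work, as an engineer would, in place of code of your own. Each camera call takes 0.05 s, during which the arm holds its last target.

## Task

The hinged lid of the metal instrument box has stuck shut. Take the flat pry bar from its mat, set its blade over the white front tube of the stand and under the lid's front lip, and lever the lid up over that tube until the lip has risen about 10 mm. Then lay the bar back down on its mat and leave the lid ajar; do not disturb the tube rack, the jar or the carton.

Things in the scene. Friction and masses are not known exactly. Their poses are not given: they have to be found in the camera images.
- bar: Pry bar, 200 mm long, about 0.2 kg, starting flat on the mat. Origin: middle of its underside. Its -x half is a flat steel blade (22 mm wide, 5 mm thick, square tip at x = -100 mm); its +x half is a grey plastic handle (x 0 to +100 mm, 24 mm wide, 24 mm high). Both share one flat underside (z = 0); z points up out of it.
- mat: Dark rubber mat, fixed, 260 x 130 x 4 mm (along its x, y, z), lying on the left or the right of the box. Origin: centre of its underside, on the table. The bar must be laid back with its middle over the mat, lying flat.
- box: Dark steel instrument box with a pale metal lid, fixed, 130 x 150 mm (x, y), in a white tubular stand (16 mm tube). Origin: centre of its underside, on the table. Its +x axis points out of its front, which faces away from the robot within 15 degrees; front wall at x = +65 mm. Stand: floor tubes and posts at y = +-98 mm; cross tubes at the back (x = -85 mm) and front (rail), tops at z = 89 mm. Lid top at z = 79 mm.
- rail (a point): The stand's straight white front tube, the fulcrum: 16 mm diameter (radius 8 mm), level, 180 mm long along the box's y, fixed to the box's stand. This point: middle of its axis, at x = +126.5, y = 0, z = +81.2 mm in the box's frame. Its axes are parallel to the box's.
- lip (a point): The lid's front lip: pale metal tab 76 mm wide (y), 5 mm thick, sticking out 16 mm beyond the box's front wall, nothing beneath it. This point: middle of its lower outer edge; shut, at x = +81, y = 0, z = +70 mm in the box's frame. A 5 mm blade lying on the tube touches this edge at a slope of about 30 degrees (handle end high and outward); at 40 degrees the gap between tube and lip is 12.7 mm.
- lid (a joint): Lid opening angle about a level hinge along the box's back edge, 146 mm behind the lip's outer edge; 0 = shut, grows as the lip rises (0.068 rad = 10 mm), up to 0.6. It is stiff: about 13 N upward at the lip moves it, the same at all angles, and it stays where it is left.
- rack: Bystander: blue tube rack, 160 x 80 mm, 86 mm high with its tubes, loose, on the other side of the box from the mat. Origin: centre of its underside.
- jar: Bystander: white jar, 80 mm diameter, 100 mm high, loose. Origin: centre of its underside.
- carton: Bystander: cardboard carton, 90 x 160 x 60 mm, loose. Origin: centre of its underside.
Mind the look-alikes: they are no part of the job. Several things look just like the bar: the one meant starts farthest to the robot's left.

How it is judged:
On the way:
1. the lid is raised at least 0.055 rad (8 mm at the lip) with the bar bearing on both the lip (over 1 N) and the front tube (over 2 N) (value of joint lid above 0.055 rad and contact force between bar and lid_c0 above 1 N and contact force between bar and box_c0 above 2 N), for 0.2 s.
At the end, for the whole second after the job is handed in: The lid stays ajar by more than 0.05 rad (about 7 mm at the lip); the bar lies at rest on the mat, its middle within 90 mm (mat's x) and 60 mm (mat's y) of the mat's centre and its origin less than 30 mm above the table (value of joint lid above 0.05 rad and x of bar in the frame of mat between -0.09 and 0.09 m and y of bar in the frame of mat between -0.06 and 0.06 m and z of bar in the frame of mat below 0.03 m and linear speed of bar below 0.02 m/s and contact force between bar and mat above 0.5 N); the robot touches nothing.
It fails at once if the rack is shifted or knocked over (distance of rack from where it was at the start of the episode above 0.03 m or angle between rack's own z axis and vertical above 0.3 rad).
It fails at once if the jar is shifted or knocked over (distance of jar from where it was at the start of the episode above 0.03 m or angle between jar's own z axis and vertical above 0.3 rad).
It fails at once if the carton is shifted or knocked over (distance of carton from where it was at the start of the episode above 0.03 m or angle between carton's own z axis and vertical above 0.3 rad).
It also fails if it takes over 58 s, if anything falls off the work surface, if the arm or the gripper's body presses on something with over 40 N, if the wrist force passes 120 N, or if a joint passes its speed limit or range.

## Working session

There is one attempt and no reset: what is moved stays moved. The work goes in short steps, Python scripts to look and compute and a tool call to move; the robot and the scene stay as the last step left them, time stands still between calls to the robot, and variables do not carry over. Pictures are saved under pics/ and viewed, and the job is handed in when it is done.

Besides the shell and the picture viewer there is one more tool, called after "Request:" as name(argument=value, ...) on one line, values as JSON. apply_moves: Moves the arm, as the interface text tells. Shift numbers are shares of 0.05 m and turn numbers shares of 0.12 rad, none past 1 either way. Its arguments: {"type":"object","properties":{"plan":{"type":"string"}},"required":["plan"]}

```bash
ls; mkdir -p pics
python3 - <<'E'
from bench import ctrl
import cv2,numpy as np
o=ctrl.get_obs();print(o)
for n in ["scene","top"]:
    im=ctrl.camera(n);cv2.imwrite(f"pics/{n}0.png",im[:,:,::-1]);c=ctrl.get_calibration(n);print(n,c)
    np.savez(f"cal_{n}.npz",**c)
    for t in ["bar","mat","box","rail","lip","rack","jar","carton"]:
        try: print(n,t,[(np.round(d['point'],3).tolist(),round(d['score'],2)) for d in ctrl.recognise(n,t)][:5])
        except Exception as e: print(n,t,e)
E
```

```text
pics
{'time_s': 0.0, 'q': array([-1.40928064e+00,  1.81544854e-01,  1.60799970e+00, -1.00262104e-05,
        1.35379206e+00, -2.06297867e-01]), 'dq': array([-0.00022936, -0.00166853,  0.00053628, -0.00077748, -0.00041431,
        0.00026754]), 'joint_efforts': array([-3.24166449e-04, -4.44866288e+01, -3.51341057e+01, -2.12496498e-04,
        9.10090195e-03,  1.46116088e-05]), 'eef_pos': array([ 0.20668409, -0.53600343,  0.241386  ]), 'eef_rot': array([ 0.58344777, -0.58256127,  0.40056029, -0.39970305]), 'wrist_force': array([ 0.16535709,  0.09893562, -0.04480902]), 'torque': array([-0.00917553, -0.01618499, -0.05040386]), 'opening': 0.9976325626726771}
scene {'intrinsics': array([[415.72364347,   0.        , 283.11447626],
       [  0.        , 415.72364347, 198.14630117],
       [  0.        ,   0.        ,   1.        ]]), 'R': array([[-0.18098165,  0.98346708, -0.00617671],
       [ 0.51872321,  0.09011798, -0.85017938],
       [-0.8355668 , -0.15707087, -0.5264569 ]]), 't': array([ 0.10136257, -0.24803892,  1.48548543])}
scene bar [([0.779, 0.052, 0.006], 0.67), ([0.481, 0.29, 0
[... 397 characters left out ...]
[  0.        , 472.7007865 , 213.83819053],
       [  0.        ,   0.        ,   1.        ]]), 'R': array([[ 0.01166541, -0.99969805,  0.02162713],
       [-0.99710779, -0.01325416, -0.07483573],
       [ 0.07509978, -0.02069159, -0.99696132]]), 't': array([9.89596964e-04, 5.82090950e-01, 1.07632515e+00])}
top bar [([0.767, 0.044, 0.021], 0.95)]
top mat [([0.471, 0.263, 0.004], 0.82), ([0.47, -0.298, 0.046], 0.65)]
top box [([0.438, -0.034, 0.081], 0.83)]
top rail [([0.44, -0.032, 0.073], 0.67), ([0.676, 0.257, 0.102], 0.51)]
top lip [([0.436, -0.032, 0.077], 0.97)]
top rack [([0.475, -0.303, 0.046], 0.61)]
top jar [([0.676, 0.255, 0.101], 0.88)]
top carton [([0.693, -0.272, 0.062], 0.71)]
```

View pics/scene0.png

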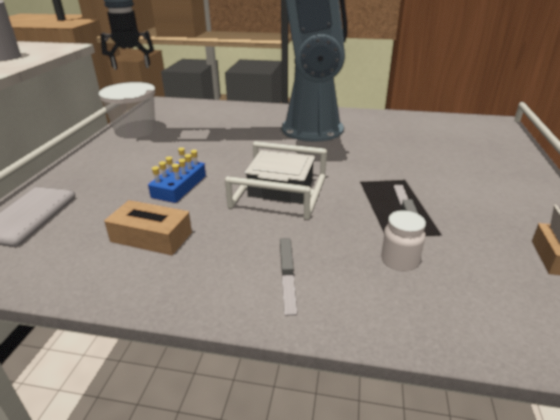

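View pics/top0.png

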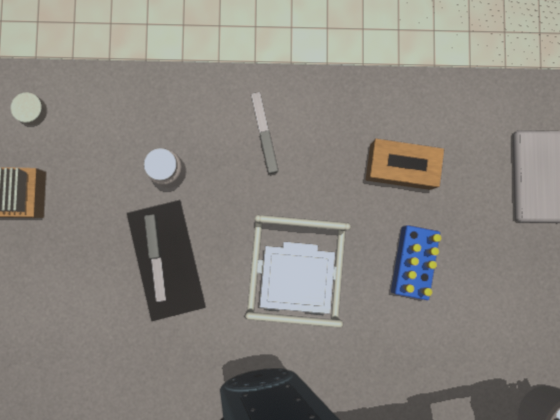

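The candidates for the bar are the one on the mat (top view pixel 155,258) and the one beyond the box (267,133). The robot's left is the left side of the top image, so the bar on the mat is the one meant: its handle points away (151,216) and its blade points toward the robot (160,300). I'll check this in close crops.

```bash
cat > h.py <<'E'
import numpy as np,cv2
def cal(n): 
    return dict(np.load(f"cal_{n}.npz"))
def p2w(n,uv,z,c=None):
    c=c or cal(n);K,R,t=c['intrinsics'],c['R'],c['t']
    d=R.T@np.linalg.inv(K)@np.array([uv[0],uv[1],1.]);o=-R.T@t
    return o+d*(z-o[2])/d[2]
def w2p(n,X,c=None):
    c=c or cal(n);q=c['intrinsics']@(c['R']@np.asarray(X,float)+c['t']);return q[:2]/q[2]
E
python3 - <<'E'
import cv2
im=cv2.imread('pics/top0.png')
a=im[150:330,115:215];cv2.imwrite('pics/c_bar.png',cv2.resize(a,None,fx=3.3,fy=3.3,interpolation=cv2.INTER_CUBIC))
a=im[205:335,235:365];cv2.imwrite('pics/c_box.png',cv2.resize(a,None,fx=4.5,fy=4.5,interpolation=cv2.INTER_CUBIC))
E
```

```text
(no output)
```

View pics/c_bar.png

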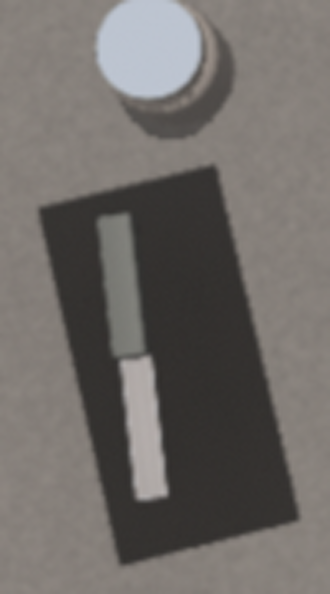

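View pics/c_box.png

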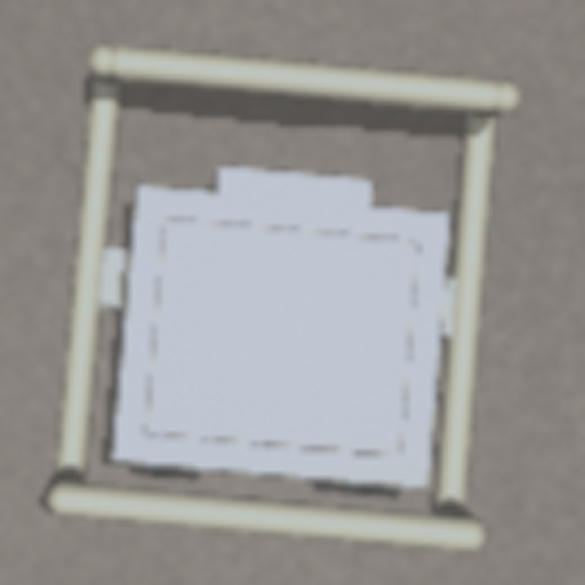

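Run:
```python
from h import *
B=lambda p,z:p2w('top',((p[0]+.5)/3.3-.5+115,(p[1]+.5)/3.3-.5+150),z)
X=lambda p,z:p2w('top',((p[0]+.5)/4.5-.5+235,(p[1]+.5)/4.5-.5+205),z)
r=lambda a:np.round(a,4).tolist()
print('handle far',r(B((97,216),.028)),r(B((131,212),.028)))
print('handle near',r(B((112,357),.028)),r(B((146,353),.028)))
print('tip',r(B((134,500),.009)),r(B((168,496),.009)))
m=[B(p,.004) for p in [(39,208),(216,167),(299,519),(121,565)]]
print('mat',[r(x) for x in m],r(np.mean(m,0)))
print('jar',r(B((149,47),.1)))
for s,pts,z in [('rail',[(92,61),(518,97)],.081),('back',[(50,497),(485,536)],.081),('lid',[(137,185),(448,213),(430,488),(113,460)],.079),('lip',[(219,168),(373,180)],.075)]:
    P=[X(p,z) for p in pts];print(s,[r(x) for x in P],r(np.mean(P,0)), np.degrees(np.arctan2(*( (P[0]-P[1])[[0,1]]))))
```

```text
handle far [0.5745, 0.3184, 0.028] [0.5776, 0.2949, 0.028]
handle near [0.477, 0.3048, 0.028] [0.48, 0.2816, 0.028]
tip [0.3773, 0.2911, 0.009] [0.3803, 0.2676, 0.009]
mat [[0.5813, 0.3659, 0.004], [0.6123, 0.2414, 0.004], [0.3647, 0.1766, 0.004], [0.3317, 0.3, 0.004]] [0.4725, 0.271, 0.004]
jar [0.681, 0.2691, 0.1]
rail [[0.5674, 0.0621, 0.081], [0.5524, -0.1463, 0.081]] [0.5599, -0.0421, 0.081] 4.09367230632187
back [[0.3574, 0.079, 0.081], [0.3407, -0.1304, 0.081]] [0.3491, -0.0257, 0.081] 4.560384136975636
lid [[0.5073, 0.0394, 0.079], [0.4955, -0.1124, 0.079], [0.363, -0.1041, 0.079], [0.375, 0.0491, 0.079]] [0.4352, -0.032, 0.079] 4.456334237896686
lip [[0.5161, -0.0006, 0.075], [0.5112, -0.0761, 0.075]] [0.5136, -0.0383, 0.075] 3.7589729679980666
```

Crop check: the bar on the mat has its grey handle at the jar end and its pale blade tip toward the robot, so the choice stands. Next I work out the approach moves.

```bash
cat >> h.py <<'E'
from scipy.spatial.transform import Rotation as Ro
def RT(o):
    q=o['eef_rot'];return Ro.from_quat([q[1],q[2],q[3],q[0]]).as_matrix()
def tgt(bx_yaw,s,sign):
    # tool R for bar yaw (deg), slope s (deg, handle up); sign +1: tool z=+bar x
    b,s=np.radians(bx_yaw),np.radians(s)
    h=np.array([np.cos(b),np.sin(b),0]);y=np.cross([0,0,1],h)
    bx=np.cos(s)*h+np.sin(s)*np.array([0,0,1.]);bz=np.cross(bx,y)
    Z=sign*bx;Y=-bz;return np.stack([np.cross(Y,Z),Y,Z],1)
def need(o,P,R):
    Rc=RT(o);d=Rc.T@(np.asarray(P)-o['eef_pos'])/.05
    w=Ro.from_matrix(Rc.T@R).as_rotvec()/.12
    return np.round(d,2),np.round(w,2)
E
python3 - <<'E'
from h import *
from bench import ctrl
o=ctrl.get_obs();print(RT(o).round(3),ctrl.tcp_to_tips)
P=[.5319,.3005,.242]
for s in(1,-1): print(s,need(o,P,tgt(7.85,0,s)))
E
```

```text
[[ 0.36   0.     0.933]
 [-0.933 -0.     0.36 ]
 [ 0.    -1.    -0.   ]] 0.011
1 (array([-1.328e+01,  1.000e-02,  1.209e+01]), array([-0.  ,  1.92,  0.  ]))
-1 (array([-1.328e+01,  1.000e-02,  1.209e+01]), array([  0.  , -24.26,   0.  ]))
```

Request:
apply_moves(plan="-0.66 0 0.6 0 0 0 1;-0.66 0 0.6 0 0 0 1;-0.66 0 0.6 0 0 0 1;-0.66 0 0.6 0 0 0 1;-0.66 0 0.6 0 0 0 1")

```text
time_s: 1.4
eef_pos: [0.2877, -0.3271, 0.2424]
eef_rot: [-0.583, 0.583, -0.4, 0.4]
wrist_force: [1.2, 0.7, 0.3]
opening: 1.0
```

Request:
apply_moves(plan="-0.66 0 0.6 0 0 0 1;-0.66 0 0.6 0 0 0 1;-0.66 0 0.6 0 0 0 1;-0.66 0 0.6 0 0 0 1;-0.66 0 0.6 0 0 0 1")

```text
time_s: 1.9
eef_pos: [0.3684, -0.1191, 0.2427]
eef_rot: [0.583, -0.583, 0.4, -0.401]
wrist_force: [1.2, -0.5, 1.6]
opening: 1.004
```

Request:
apply_moves(plan="-0.66 0 0.6 0 0 0 1;-0.66 0 0.6 0 0 0 1;-0.66 0 0.6 0 0 0 1;-0.66 0 0.6 0 0 0 1;-0.66 0 0.6 0 0 0 1")

```text
time_s: 2.4
eef_pos: [0.4492, 0.0891, 0.2427]
eef_rot: [0.583, -0.583, 0.4, -0.4]
wrist_force: [0.4, -0.6, -0.2]
opening: 1.005
```

Run:
```python
from h import *
from bench import ctrl
o=ctrl.get_obs();print(o['eef_pos'],o['q'],o['time_s'])
print(need(o,[.5319,.3005,.16],tgt(7.85,0,1)))
```

```text
[0.44915402 0.08914044 0.24265331] [-6.41379030e-02 -9.10350806e-02  1.88911094e+00 -1.82706688e-04
  1.34237823e+00  1.13851721e+00] 2.4
(array([-3.35,  1.65,  3.06]), array([-0.01,  1.93,  0.  ]))
```

Request:
apply_moves(plan="-0.67 0.2 0.61 0 0 0 1;-0.67 0.2 0.61 0 0 0 1;-0.67 0.2 0.61 0 0 0 1;-0.67 0.2 0.61 0 0 0 1;-0.67 0.2 0.61 0 0 0 1")

```text
time_s: 2.9
eef_pos: [0.5312, 0.3002, 0.1918]
eef_rot: [0.583, -0.583, 0.4, -0.4]
wrist_force: [0.8, -0.8, 1.1]
opening: 0.996
```

Request:
apply_moves(plan="0 0.1 0 0 0.96 0 1;0 0.1 0 0 0.96 0 1;0 0 0 0 0 0 1;0 0 0 0 0 0 1;0 0 0 0 0 0 1")

```text
time_s: 3.4
eef_pos: [0.5311, 0.2981, 0.1829]
eef_rot: [0.534, -0.533, 0.464, -0.464]
wrist_force: [0.2, 0.5, -0.3]
opening: 1.001
```

Run:
```python
from h import *
from bench import ctrl
o=ctrl.get_obs();print(o['eef_pos'],o['q'],o['time_s'])
c=ctrl.get_calibration('wrist');im=ctrl.camera('wrist');cv2.imwrite('pics/w1.png',im[:,:,::-1]);np.savez('cal_w1.npz',**c)
im=ctrl.camera('top');cv2.imwrite('pics/t1.png',im[:,:,::-1])
print(c['t'],need(o,[.5319,.3005,.16],tgt(7.85,0,1)))
for s,P in dict(far=[.576,.3066,.028],mid=[.4774,.293,.028],tip=[.3788,.2794,.009]).items(): print(s,w2p('w1',P))
```

```text
[0.53106903 0.29807581 0.18292096] [3.16780329e-01 3.10862762e-01 1.57295186e+00 4.06954857e-05
 1.25683681e+00 1.74848787e+00] 3.4
[0.22169727 0.52205909 0.48720197] (array([-0.05,  0.46,  0.02]), array([-0.01,  0.02, -0.  ]))
far [279.5007539  148.82849562]
mid [279.51784227 252.46690319]
tip [279.65004619 327.00754827]
```

View pics/w1.png

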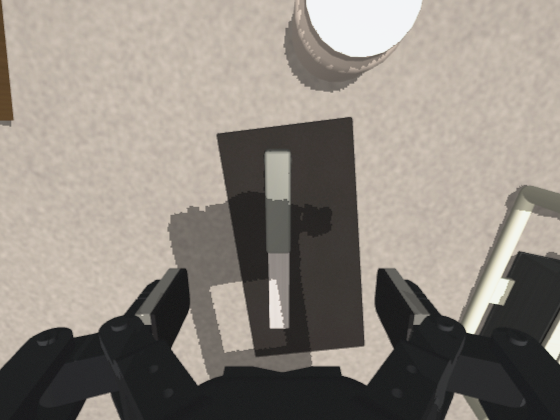

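The wrist view shows the bar under the hand: handle end (278,152), joint (279,252), tip (279,327). That agrees with my prediction to about 1 mm, so I go down.

Request:
apply_moves(plan="-0.05 0.66 0.02 0 0 0 1;0 0.66 0 0 0 0 1;0 0.66 0 0 0 0 1;0 0.66 0 0 0 0 1;0 0.66 0 0 0 0 1")

```text
time_s: 4.0
eef_pos: [0.5319, 0.3008, 0.0167]
eef_rot: [0.534, -0.533, 0.464, -0.465]
wrist_force: [0.5, 0.1, 0.3]
opening: 1.003
```

Request:
apply_moves(plan="0 0 0 0 0 0 1;0 0 0 0 0 0 0;0 0 0 0 0 0 0;0 0 0 0 0 0 0;0 0 0 0 0 0 0")

```text
time_s: 4.5
eef_pos: [0.5326, 0.3013, 0.0192]
eef_rot: [0.534, -0.532, 0.464, -0.465]
wrist_force: [0.5, 0.6, 0.1]
opening: 0.329
```

Request:
apply_moves(plan="0 0 0 0 0 0 0;0 0 0 0 0 0 0;0 0 0 0 0 0 0;0 0 0 0 0 0 0;0 0 0 0 0 0 0")

```text
time_s: 5.0
eef_pos: [0.5327, 0.3014, 0.0192]
eef_rot: [0.534, -0.532, 0.464, -0.465]
wrist_force: [0.0, 0.4, 6.7]
opening: 0.264
```

Request:
apply_moves(plan="0 -0.2 0 0 0 0 0;0 -0.8 0 0 0 0 0;0 -1 0 0 0 0 0;0 -1 0 0 0 0 0;0 -1 0 0 0 0 0")

```text
time_s: 5.5
eef_pos: [0.5307, 0.3007, 0.2195]
eef_rot: [-0.533, 0.533, -0.465, 0.464]
wrist_force: [-0.0, 1.1, -2.0]
opening: 0.266
```

Run:
```python
from h import *
from bench import ctrl
o=ctrl.get_obs();print(o['eef_pos'],o['wrist_force'],o['torque'],o['opening'],o['time_s'])
c=ctrl.get_calibration('wrist');im=ctrl.camera('wrist');cv2.imwrite('pics/w2.png',im[:,:,::-1]);np.savez('cal_w2.npz',**c)
o=ctrl.get_obs();P=o['eef_pos'];R=RT(o)
# expected bar points in tool frame: origin x=-55 along z; underside below tcp ~.0152 along y
for s,(x,h) in dict(far=(45,.024),mid=(-55,.024),tip=(-155,.005)).items():
    print(s,w2p('w2',P+R@np.array([0,.0152-h,x/1000])))
im=ctrl.camera('scene');cv2.imwrite('pics/s2.png',cv2.resize(im[100:300,250:530,::-1],None,fx=2.8,fy=2.8))
```

```text
[0.53069506 0.30066733 0.21952812] [-0.04338057  1.07217619 -2.03262825] [-0.01567074 -0.1381278  -0.01134972] 0.2658753519238603 5.5
far [279.1485978  188.48784728]
mid [279.82998823 404.70892631]
tip [280.33039638 503.95220183]
```

View pics/w2.png

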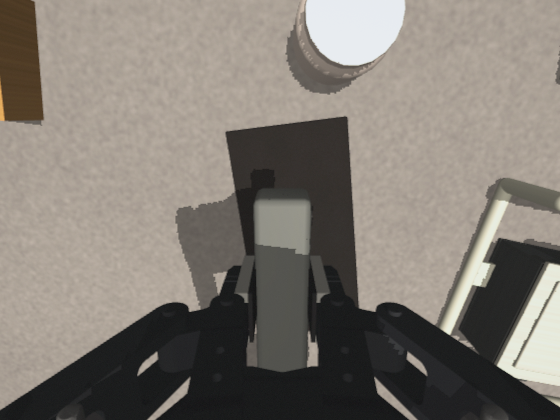

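View pics/s2.png

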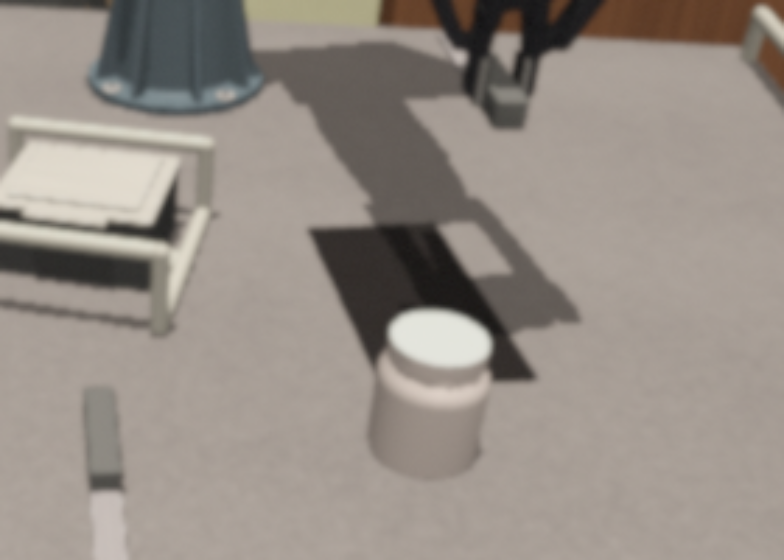

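The wrist view shows the bar held level and centred: its far end is at (283,190) against a predicted (279,188). I compute the poses for the insertion.

```bash
cat >> h.py <<'E'
BOX=np.array([.4335,-.0322,0.]);YAW=-4.4
def pose(s,c,L,up=0,lat=0,g=.056,und=.0152,rail=(.1265,.0812)):
    """TCP pose for slope s deg, clearance c over tube, tip L beyond tangent point (m)"""
    b=np.radians(YAW);h=np.array([np.cos(b),np.sin(b),0]);ly=np.array([-np.sin(b),np.cos(b),0]);k=np.array([0,0,1.])
    r=np.radians(s);bx=np.cos(r)*h+np.sin(r)*k;n=-np.sin(r)*h+np.cos(r)*k
    tip=BOX+rail[0]*h+rail[1]*k+lat*ly+(.008+c)*n-L*bx
    return tip+(.1+g)*bx+und*n+up*k, tgt(YAW,s,1), tip
E
python3 - <<'E'
from h import *
from bench import ctrl
o=ctrl.get_obs()
for a in [(42,.0045,-.016,.06),(42,.0045,-.016),(42,.0045,.054),(30,0,.054),(17,0,.054)]:
    P,R,t=pose(*a);print(a,P.round(4),'tip',t.round(4),need(o,P,R))
E
```

```text
(42, 0.0045, -0.016, 0.06) [ 0.6686 -0.0503  0.2769] tip [ 0.5631 -0.0422  0.1012] (array([ 7.35, -0.99,  1.68]), array([ 5.96,  1.69, -0.69]))
(42, 0.0045, -0.016) [ 0.6686 -0.0503  0.2169] tip [ 0.5631 -0.0422  0.1012] (array([7.35, 0.21, 1.66]), array([ 5.96,  1.69, -0.69]))
(42, 0.0045, 0.054) [ 0.6167 -0.0463  0.17  ] tip [ 0.5113 -0.0382  0.0544] (array([7.14, 1.13, 0.63]), array([ 5.96,  1.69, -0.69]))
(30, 0, 0.054) [ 0.6361 -0.0478  0.1523] tip [ 0.509  -0.038   0.0611] (array([7.22, 1.49, 1.01]), array([ 4.22,  1.74, -0.5 ]))
(17, 0, 0.054) [ 0.6501 -0.0489  0.1332] tip [ 0.5058 -0.0378  0.0731] (array([7.28, 1.88, 1.28]), array([ 2.34,  1.77, -0.3 ]))
```

Request:
apply_moves(plan="0.74 -0.15 0.17 0 0 0 0;0.74 -0.15 0.17 0 0 0 0;0.74 -0.1 0.17 0 0 0 0;0.74 -0.1 0.17 0 0 0 0;0.74 -0.1 0.17 0 0 0 0")

```text
time_s: 6.1
eef_pos: [0.5985, 0.1221, 0.2469]
eef_rot: [-0.533, 0.533, -0.465, 0.464]
wrist_force: [0.4, -0.3, -2.2]
opening: 0.264
```

Request:
apply_moves(plan="0.74 -0.1 0.17 0 0 0 0;0.74 -0.1 0.17 0 0 0 0;0.74 -0.1 0.17 0 0 0 0;0.74 -0.1 0.17 0 0 0 0;0.74 -0.1 0.17 0 0 0 0")

```text
time_s: 6.6
eef_pos: [0.666, -0.0553, 0.2717]
eef_rot: [-0.533, 0.533, -0.465, 0.464]
wrist_force: [-0.2, 0.8, -2.3]
opening: 0.262
```

Request:
apply_moves(plan="0 0 0 0 0.6 0 0;0 0 0 0 0.6 0 0;0 0 0 0 0.58 0 0;0 0 0 0.5 0 0 0;0 0 0 0.6 0 0 0")

```text
time_s: 7.1
eef_pos: [0.6661, -0.054, 0.2711]
eef_rot: [-0.511, 0.448, -0.483, 0.552]
wrist_force: [-0.1, -0.4, -1.9]
opening: 0.267
```

Request:
apply_moves(plan="0 0 0 0.8 0 0 0;0 0 0 0.8 0 0 0;0 0 0 0.8 0 0 0;0 0 0 0.8 0 0 0;0 0 0 0.8 0 0 0")

```text
time_s: 7.6
eef_pos: [0.6653, -0.0537, 0.2717]
eef_rot: [-0.603, 0.313, -0.338, 0.651]
wrist_force: [0.4, 1.2, -2.4]
opening: 0.266
```

Request:
apply_moves(plan="0 0 0 0.6 0 0 0;0 0 0 0.4 0 0 0;0 0 0 0 0 0 0;0 0 0 0 0 0 0;0 0 0 0 0 0 0")

```text
time_s: 8.1
eef_pos: [0.6666, -0.0541, 0.2728]
eef_rot: [-0.621, 0.277, -0.299, 0.67]
wrist_force: [0.4, -0.0, -1.9]
opening: 0.263
```

Run:
```python
from h import *
from bench import ctrl
o=ctrl.get_obs();print(o['eef_pos'],o['q'],o['torque'],o['time_s'])
c=ctrl.get_calibration('wrist');im=ctrl.camera('wrist');cv2.imwrite('pics/w3.png',im[:,:,::-1]);np.savez('cal_w3.npz',**c)
im=ctrl.camera('top');cv2.imwrite('pics/t3.png',cv2.resize(im[90:300,180:420,::-1],None,fx=3,fy=3))
im=ctrl.camera('scene');cv2.imwrite('pics/s3.png',cv2.resize(im[60:260,190:420,::-1],None,fx=3,fy=3))
for a in [(42,.0045,-.016,.06),(42,.0045,-.016)]:
    P,R,t=pose(*a);print(need(o,P,R))
P=o['eef_pos'];R=RT(o)
for n in('top','scene','w3'):
  for s,(x,h) in dict(far=(44,.024),mid=(-56,.024),tip=(-156,.005)).items():
    print(n,s,w2p(n,P+R@np.array([0,.0152-h,x/1000])).round(1))
```

```text
[ 0.66664891 -0.05407761  0.27275638] [-0.34020388 -0.02289751  1.92809897  0.34100478  0.54825128  1.07799034] [-0.01831483  0.46399607  0.01042212] 8.1
(array([-0.08, -0.04,  0.08]), array([ 0.01,  0.01, -0.  ]))
(array([-0.08,  0.85, -0.72]), array([ 0.01,  0.01, -0.  ]))
top far [320.4 138.1]
top mid [313.3 185.6]
top tip [307.1 221. ]
scene far [238.2 112. ]
scene mid [252.8 131. ]
scene tip [263.  154.1]
w3 far [282.  193.7]
w3 mid [282. 394.]
w3 tip [281.9 493.2]
```

View pics/t3.png

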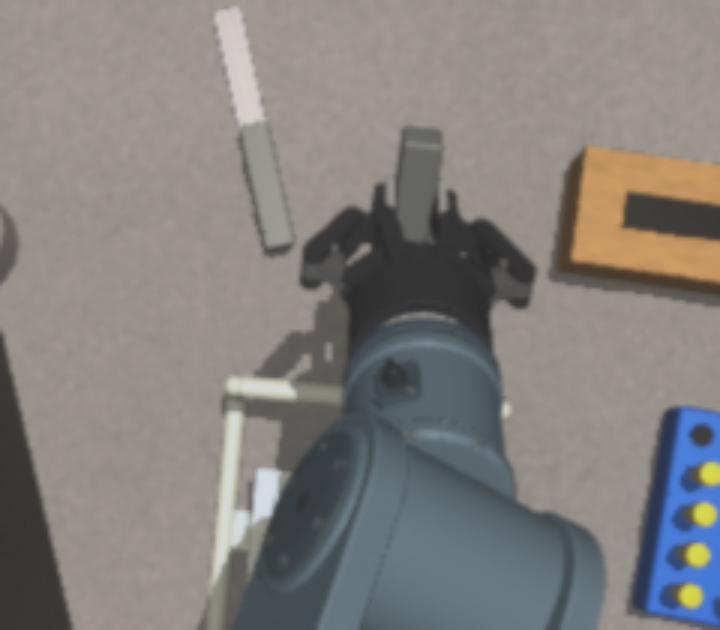

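View pics/s3.png

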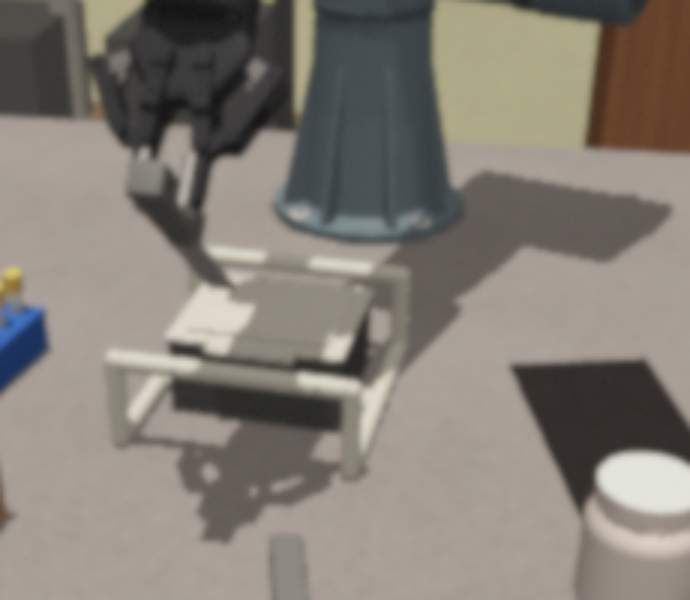

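View pics/w3.png

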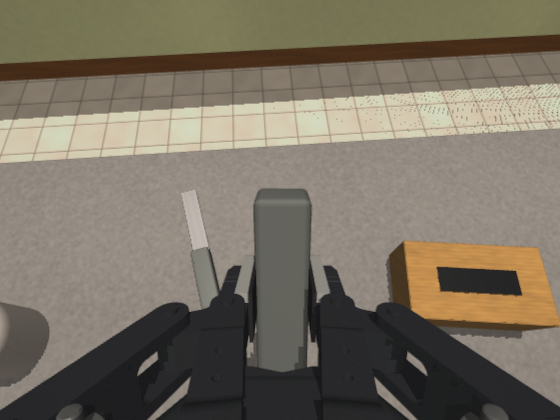

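Request:
apply_moves(plan="-0.08 0.2 -0.18 0 0 0 0;0 0.2 -0.18 0 0 0 0;0 0.2 -0.18 0 0 0 0;0 0.25 -0.18 0 0 0 0;0 0 0 0 0 0 0")

```text
time_s: 8.75
eef_pos: [0.6665, -0.0496, 0.2125]
eef_rot: [-0.62, 0.278, -0.301, 0.669]
wrist_force: [-0.4, -0.9, -2.8]
opening: 0.266
```

```bash
cat > look.py <<'E'
import sys
from h import *
from bench import ctrl
tag=sys.argv[1];a=eval(sys.argv[2])
o=ctrl.get_obs();print(o['eef_pos'].round(4),o['wrist_force'].round(1),o['torque'].round(2),o['time_s'])
im=ctrl.camera('scene');np.save(f'pics/{tag}.npy',im);cv2.imwrite(f'pics/{tag}.png',cv2.resize(im[110:215,215:345,::-1],None,fx=6,fy=5.7,interpolation=cv2.INTER_CUBIC))
P,R,t=pose(*a);print(need(o,P,R))
P=o['eef_pos'];R=RT(o)
for s,v in dict(far=(0,44,.024),farb=(0,44,0),tipR=(-11,-156,.005),tipL=(11,-156,.005),tipbR=(-11,-156,0)).items():
    q=w2p('scene',P+R@np.array([v[0]/1000,.0152-v[2],v[1]/1000]));print(s,q.round(1),'crop',((q-[215,110])*[6,5.7]).round())
E
python3 look.py s4 '(42,.0045,.054)'
```

```text
[ 0.6665 -0.0496  0.2125] [-0.4 -0.9 -2.8] [0.03 0.52 0.02] 8.75
(array([ 0.01, -0.03, -1.31]), array([ 0.06, -0.  , -0.01]))
far [242.5 142.9] crop [165. 188.]
farb [240.2 155.1] crop [151. 257.]
tipR [270.3 177.8] crop [332. 386.]
tipL [261.3 176.7] crop [278. 380.]
tipbR [270.  179.9] crop [330. 398.]
```

View pics/s4.png

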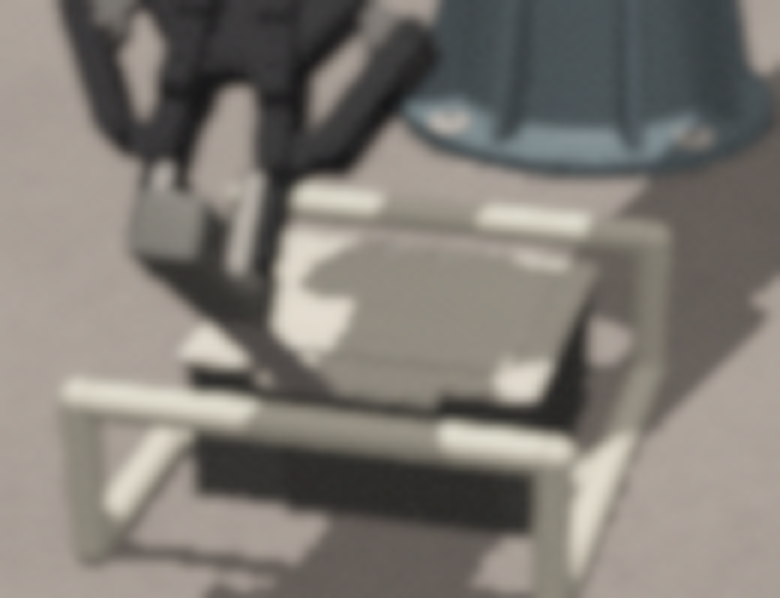

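Request:
apply_moves(plan="0 -0.03 -0.2 0.06 0 0 0;0 0 -0.2 0 0 0 0;0 0 -0.2 0 0 0 0;0 0 -0.2 0 0 0 0;0 0 0 0 0 0 0")

```text
time_s: 9.3
eef_pos: [0.6361, -0.0473, 0.1892]
eef_rot: [-0.622, 0.275, -0.297, 0.67]
wrist_force: [-0.8, -0.1, -1.6]
opening: 0.266
```

```bash
python3 look.py s5 '(42,.0045,.054)'
```

```text
[ 0.6361 -0.0473  0.1892] [-0.8 -0.1 -1.6] [0.06 0.47 0.02] 9.3
(array([ 0.01,  0.02, -0.54]), array([-0.03, -0.  , -0.01]))
far [248.4 147.4] crop [201. 213.]
farb [246.2 159. ] crop [187. 279.]
tipR [273.9 180.9] crop [354. 404.]
tipL [265.3 179.8] crop [302. 398.]
tipbR [273.6 182.9] crop [352. 416.]
```

View pics/s5.png

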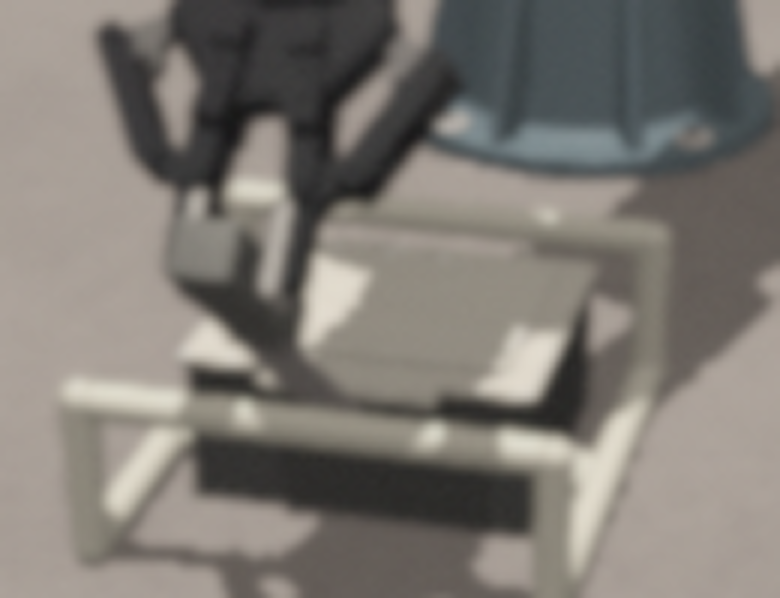

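Request:
apply_moves(plan="0 0.01 -0.14 0 0 0 0;0 0 -0.14 0 0 0 0;0 0 -0.14 0 0 0 0;0 0 -0.12 0 0 0 0;0 0 0 0 0 0 0")

```text
time_s: 9.85
eef_pos: [0.617, -0.046, 0.171]
eef_rot: [-0.622, 0.275, -0.297, 0.671]
wrist_force: [0.2, 0.2, -1.4]
opening: 0.266
```

```bash
python3 look.py s6 '(36,.002,.054)'
python3 - <<'E'
from h import *
from bench import ctrl
o=ctrl.get_obs()
for a in[(36,.002,.054),(30,0,.054),(24,0,.054),(18,0,.054),(15,0,.054)]:
    P,R,t=pose(*a);print(a,P.round(4),need(o,P,R))
E
```

```text
[ 0.617 -0.046  0.171] [ 0.2  0.2 -1.4] [ 0.08  0.48 -0.03] 9.85
(array([0.01, 0.28, 0.02]), array([-0.91,  0.  , -0.01]))
far [251.9 151.7] crop [221. 238.]
farb [249.7 163. ] crop [208. 302.]
tipR [276.1 183.7] crop [367. 420.]
tipL [267.6 182.6] crop [316. 414.]
tipbR [275.8 185.6] crop [365. 431.]
(36, 0.002, 0.054) [ 0.6271 -0.0471  0.1615] (array([0.  , 0.28, 0.  ]), array([-0.92,  0.  , -0.  ]))
(30, 0, 0.054) [ 0.6361 -0.0478  0.1523] (array([0.  , 0.54, 0.01]), array([-1.79,  0.  , -0.  ]))
(24, 0, 0.054) [ 0.6431 -0.0483  0.1439] (array([0.  , 0.76, 0.  ]), array([-2.66,  0.  , -0.  ]))
(18, 0, 0.054) [ 0.6492 -0.0488  0.1348] (array([ 0.  ,  0.97, -0.03]), array([-3.54,  0.  , -0.  ]))
(15, 0, 0.054) [ 0.6519 -0.049   0.13  ] (array([ 0.  ,  1.08, -0.05]), array([-3.97,  0.  , -0.  ]))
```

View pics/s6.png

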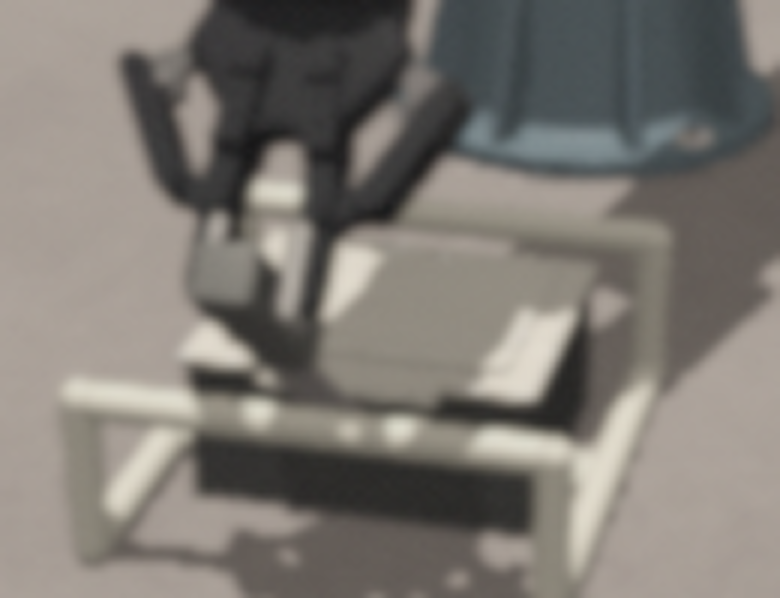

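The blade is over the tube and, by its geometry, under the lip, with no contact force. Now I lever in steps.

Request:
apply_moves(plan="0 0.07 0 -0.23 0 0 0;0 0.07 0 -0.23 0 0 0;0 0.07 0 -0.23 0 0 0;0 0.07 0 -0.23 0 0 0;0 0 0 0 0 0 0")

```text
time_s: 10.4
eef_pos: [0.6283, -0.0473, 0.1624]
eef_rot: [-0.606, 0.308, -0.332, 0.654]
wrist_force: [-0.3, -0.3, -1.7]
opening: 0.27
```

Request:
apply_moves(plan="0 0.07 0 -0.22 0 0 0;0 0.07 0 -0.22 0 0 0;0 0.07 0 -0.22 0 0 0;0 0.07 0 -0.22 0 0 0;0 0 0 0 0 0 0")

```text
time_s: 10.9
eef_pos: [0.6354, -0.0475, 0.1506]
eef_rot: [-0.589, 0.34, -0.367, 0.635]
wrist_force: [-4.7, 1.0, 6.2]
opening: 0.268
```

```bash
python3 look.py s7 '(30,0,.054)'
python3 - <<'E'
from h import *
from bench import ctrl
o=ctrl.get_obs()
for a in[(24,0,.054),(18,0,.054),(15,0,.054)]:
    P,R,t=pose(*a);print(a,P.round(4),need(o,P,R))
E
```

```text
[ 0.6354 -0.0475  0.1506] [-4.7  1.   6.2] [0.19 1.   0.01] 10.9
(array([ 0.01, -0.02,  0.03]), array([ 0.  ,  0.01, -0.01]))
far [248.4 169.1] crop [201. 337.]
farb [247.  180.9] crop [192. 404.]
tipR [276.3 181.3] crop [368. 406.]
tipL [267.8 180.2] crop [317. 400.]
tipbR [276.1 183.3] crop [366. 418.]
(24, 0, 0.054) [ 0.6431 -0.0483  0.1439] (array([0.01, 0.2 , 0.07]), array([-0.88,  0.01, -0.01]))
(18, 0, 0.054) [ 0.6492 -0.0488  0.1348] (array([0.01, 0.41, 0.08]), array([-1.75,  0.01, -0.  ]))
(15, 0, 0.054) [ 0.6519 -0.049   0.13  ] (array([0.01, 0.52, 0.08]), array([-2.18,  0.01, -0.  ]))
```

View pics/s7.png

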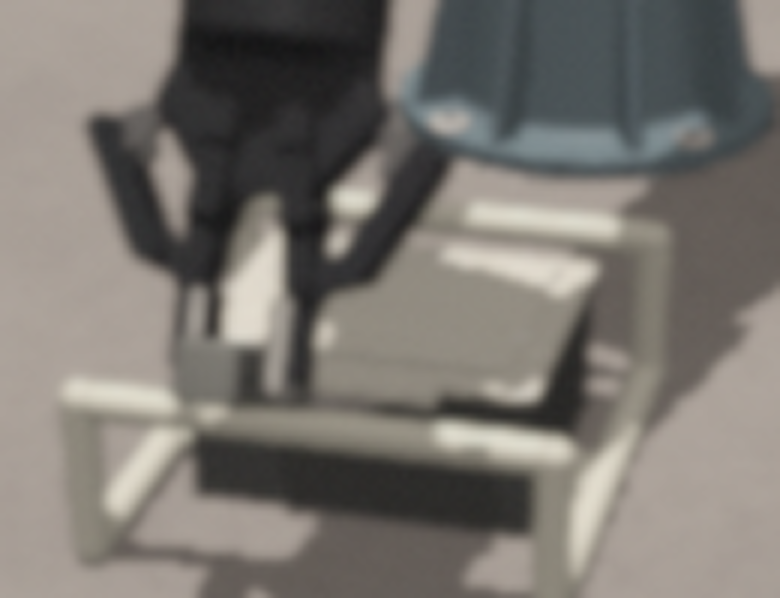

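Contact has begun: about 8 N up and 4.7 N inward. Continuing.

Request:
apply_moves(plan="0 0.05 0.02 -0.22 0 0 0;0 0.05 0.02 -0.22 0 0 0;0 0.05 0.02 -0.22 0 0 0;0 0.05 0.01 -0.22 0 0 0;0 0 0 0 0 0 0")

```text
time_s: 11.45
eef_pos: [0.6418, -0.0478, 0.1422]
eef_rot: [-0.57, 0.371, -0.401, 0.614]
wrist_force: [-7.3, 0.4, 3.9]
opening: 0.267
```

```bash
python3 look.py s8 '(18,0,.054)'
```

```text
[ 0.6418 -0.0478  0.1422] [-7.3  0.4  3.9] [0.02 1.29 0.03] 11.45
(array([0.01, 0.2 , 0.08]), array([-0.84,  0.01, -0.01]))
far [247.3 176.6] crop [194. 379.]
farb [246.3 188.3] crop [188. 446.]
tipR [276.5 178.7] crop [369. 391.]
tipL [268.  177.6] crop [318. 385.]
tipbR [276.4 180.6] crop [368. 403.]
```

View pics/s8.png

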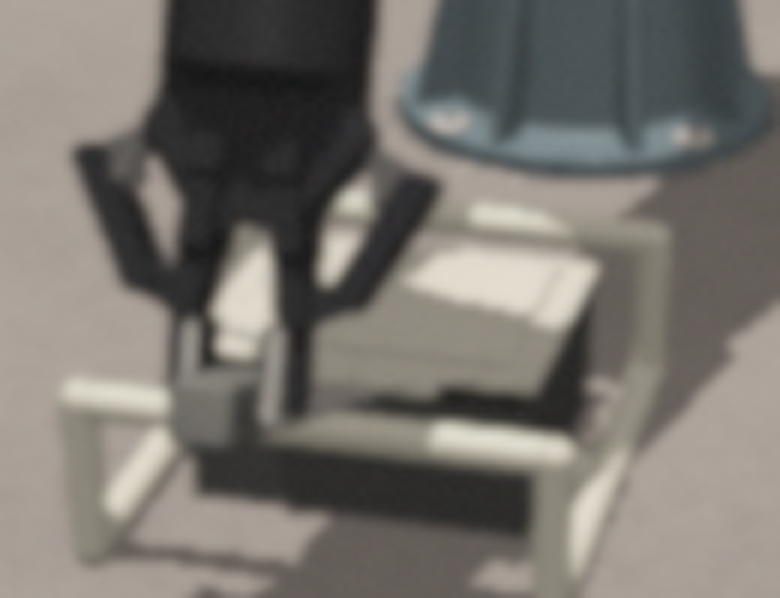

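The lid's front edge has risen: its right corner went from crop row about 402 to about 395. Continuing to a slope of about 18°.

Request:
apply_moves(plan="0 0.05 0.02 -0.21 0 0 0;0 0.05 0.02 -0.21 0 0 0;0 0.05 0.02 -0.21 0 0 0;0 0.05 0.02 -0.21 0 0 0;0 0 0 0 0 0 0")

```text
time_s: 12.0
eef_pos: [0.6478, -0.0482, 0.1332]
eef_rot: [-0.55, 0.401, -0.432, 0.592]
wrist_force: [-8.7, 1.0, 3.1]
opening: 0.265
```

```bash
python3 look.py s9 '(16,0,.054)'
```

```text
[ 0.6478 -0.0482  0.1332] [-8.7  1.   3.1] [0.03 1.79 0.05] 12.0
(array([0.01, 0.05, 0.05]), array([-0.26,  0.01, -0.01]))
far [246.3 184.2] crop [188. 423.]
farb [245.7 195.7] crop [184. 489.]
tipR [276.6 176.5] crop [370. 379.]
tipL [268.1 175.4] crop [318. 373.]
tipbR [276.5 178.4] crop [369. 390.]
```

View pics/s9.png

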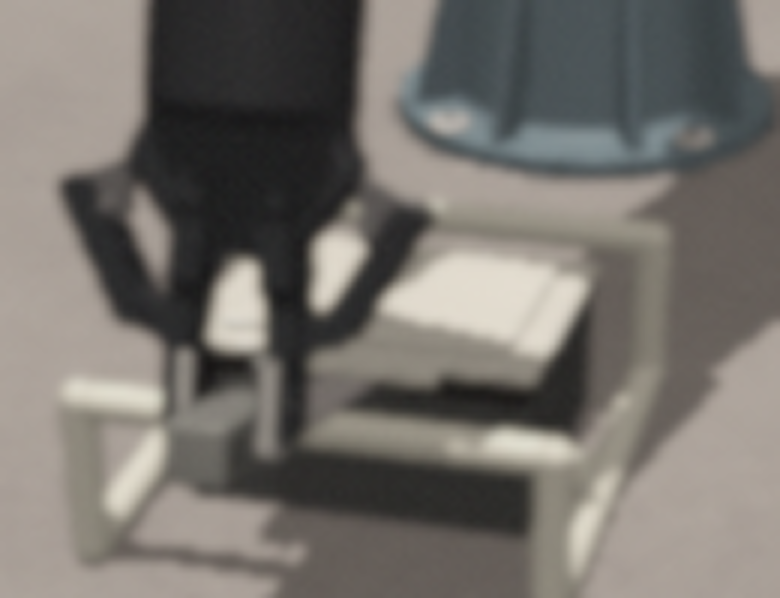

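Request:
apply_moves(plan="0 0.05 0.02 -0.13 0 0 0;0 0.03 0.02 -0.13 0 0 0;0 0 0 0 0 0 0;0 0 0 0 0 0 0;0 0 0 0 0 0 0")

```text
time_s: 12.55
eef_pos: [0.6496, -0.0482, 0.1296]
eef_rot: [-0.543, 0.41, -0.442, 0.585]
wrist_force: [-11.9, 0.2, 3.7]
opening: 0.269
```

```bash
python3 look.py s10 '(16,0,.054)'
python3 - <<'E'
from h import *
a=np.load('pics/s6.npy')[150:190,280:315];b=np.load('pics/s10.npy')[150:190,280:315]
cv2.imwrite('pics/cmp.png',cv2.resize(np.hstack([a,b])[:,:,::-1],None,fx=11,fy=11,interpolation=cv2.INTER_CUBIC))
by=np.radians(YAW);h=np.array([np.cos(by),np.sin(by),0]);l=np.array([-np.sin(by),np.cos(by),0])
for dz in(0,.006,.008,.01,.012):
    for y in (.038,):
        for z in(.070,.075): print(dz,z,(w2p('scene',BOX+.081*h+y*l+[0,0,z+dz])-[280,150])*11)
E
```

```text
[ 0.6496 -0.0482  0.1296] [-11.9   0.2   3.7] [-0.01  2.48  0.01] 12.55
(array([ 0.01, -0.03,  0.04]), array([ 0.02,  0.01, -0.01]))
far [246.1 186.9] crop [186. 438.]
farb [245.6 198.3] crop [184. 503.]
tipR [276.6 176. ] crop [370. 376.]
tipL [268.1 175. ] crop [319. 370.]
tipbR [276.5 178. ] crop [369. 387.]
0 0.07 [ 64.90752224 352.69992141]
0 0.075 [ 64.84780094 333.06888181]
0.006 0.07 [ 64.83581945 329.13043626]
0.006 0.075 [ 64.7757248  309.37666985]
0.008 0.07 [ 64.81181909 321.24125663]
0.008 0.075 [ 64.7515992  301.44632545]
0.01 0.07 [ 64.78776875 313.33564965]
0.01 0.075 [ 64.72742325 293.49942488]
0.012 0.07 [ 64.76366829 305.41356394]
0.012 0.075 [ 64.70319676 285.53591624]
```

View pics/cmp.png

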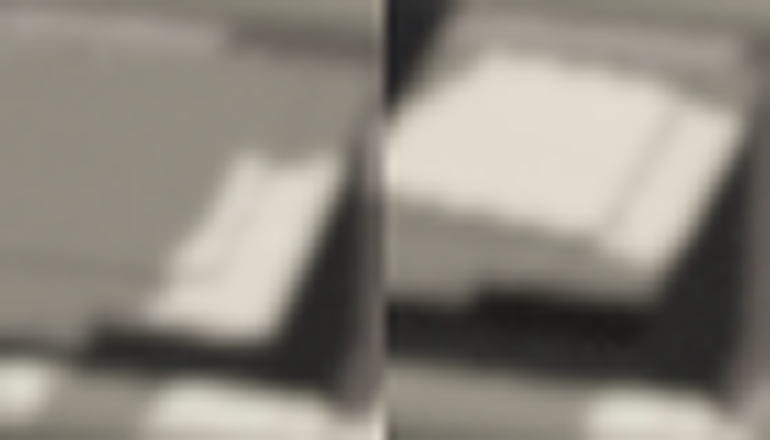

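The lip corner has risen from row 350 to 302 in the comparison, about 12 mm or 0.08 rad, with the bar loaded. Now I unload it and back out.

Run:
```python
from h import *
from bench import ctrl
o=ctrl.get_obs()
for a in[(22,.002,.053),(34,.006,.053),(34,.006,-.03)]:
    P,R,t=pose(*a);print(a,P.round(4),need(o,P,R))
```

```text
(22, 0.002, 0.053) [ 0.6454 -0.0485  0.1431] (array([ 0.01, -0.28, -0.01]), array([ 0.89,  0.01, -0.01]))
(34, 0.006, 0.053) [ 0.6285 -0.0472  0.163 ] (array([ 0.01, -0.76, -0.22]), array([ 2.63,  0.01, -0.01]))
(34, 0.006, -0.03) [ 0.6971 -0.0525  0.2094] (array([ 0.01, -1.27,  1.35]), array([ 2.63,  0.01, -0.01]))
```

Request:
apply_moves(plan="0 -0.06 0.01 0.22 0 0 0;0 -0.07 0 0.22 0 0 0;0 -0.07 0 0.22 0 0 0;0 -0.07 0 0.22 0 0 0;0 -0.06 0 0.22 0 0 0")

```text
time_s: 13.1
eef_pos: [0.6484, -0.0487, 0.1479]
eef_rot: [-0.57, 0.37, -0.399, 0.616]
wrist_force: [-0.2, -0.5, -2.0]
opening: 0.266
```

Request:
apply_moves(plan="0 -0.09 0 0.3 0 0 0;0 -0.09 0 0.3 0 0 0;0 -0.09 0 0.3 0 0 0;0 -0.09 0 0.3 0 0 0;0 -0.08 0 0.3 0 0 0")

```text
time_s: 13.6
eef_pos: [0.6378, -0.048, 0.1674]
eef_rot: [-0.601, 0.317, -0.342, 0.649]
wrist_force: [-0.3, 0.9, -2.0]
opening: 0.265
```

```bash
python3 look.py s11 '(34,.006,-.03)';python3 - <<'E'
from h import *
a=np.load('pics/s6.npy')[150:190,280:315];b=np.load('pics/s11.npy')[150:190,280:315]
cv2.imwrite('pics/cmp2.png',cv2.resize(np.hstack([a,b])[:,:,::-1],None,fx=11,fy=11,interpolation=cv2.INTER_CUBIC))
E
```

```text
[ 0.6378 -0.048   0.1674] [-0.3  0.9 -2. ] [0.05 0.3  0.01] 13.6
(array([-0.  , -0.02,  1.46]), array([-0.06,  0.  ,  0.  ]))
far [247.8 160.5] crop [197. 288.]
farb [246.1 172.3] crop [186. 355.]
tipR [275.1 180.6] crop [361. 403.]
tipL [266.5 179.6] crop [309. 396.]
tipbR [274.8 182.6] crop [359. 414.]
```

View pics/s11.png

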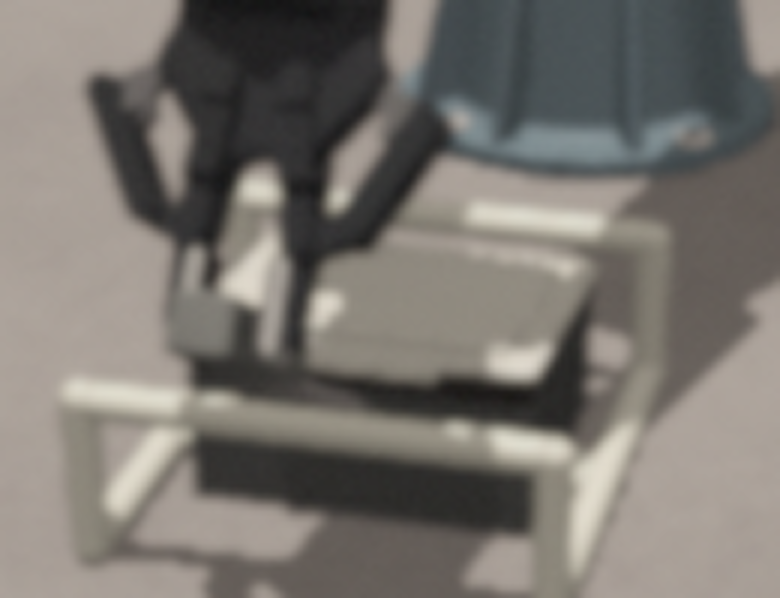

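View pics/cmp2.png

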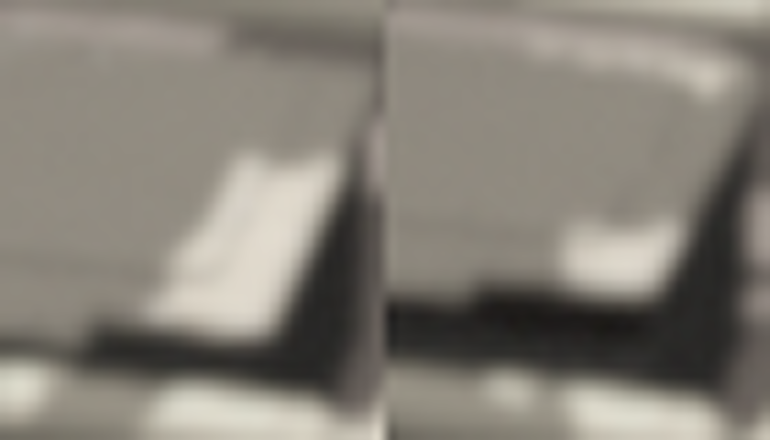

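The lid stays up, with the lip corner still at row 302. Sliding out.

Request:
apply_moves(plan="0 0 0.3 0 0 0 0;0 0 0.4 0 0 0 0;0 0 0.45 0 0 0 0;0 0 0.45 0 0 0 0;0 0 0.3 0 0 0 0")

```text
time_s: 14.15
eef_pos: [0.7177, -0.0542, 0.2219]
eef_rot: [-0.601, 0.317, -0.342, 0.649]
wrist_force: [-0.4, -0.4, -1.8]
opening: 0.264
```

Request:
apply_moves(plan="0 -0.6 0.3 0 0 0 0;0 -0.4 0.2 -0.8 0 0 0;0 0 0 -0.8 0 0 0;0 0 0 -0.8 0 0 0;0 0 0 -0.8 0 0 0")

```text
time_s: 14.65
eef_pos: [0.709, -0.0534, 0.2769]
eef_rot: [-0.528, 0.427, -0.461, 0.571]
wrist_force: [0.2, -0.1, -1.1]
opening: 0.265
```

Run:
```python
from h import *
from bench import ctrl
o=ctrl.get_obs();print(o['eef_pos'],o['q'],o['time_s'])
im=ctrl.camera('top');cv2.imwrite('pics/t12.png',im[:,:,::-1])
m=np.array([.4725,.271,0]);b=np.radians(7.85)
P=np.array([.4774,.293,0])+.056*np.array([np.cos(b),np.sin(b),0])
for z in(.25,.0195): print(need(o,P+[0,0,z],tgt(7.85,0,1)))
```

```text
[ 0.70899845 -0.05340753  0.27689628] [-0.2580146   0.31666282  1.38500222  0.0395135   1.23143699  1.38018406] 14.65
(array([-6.79, -0.33, -4.08]), array([-1.76, -1.77,  0.19]))
(array([-6.79,  4.17, -5.05]), array([-1.76, -1.77,  0.19]))
```

View pics/t12.png

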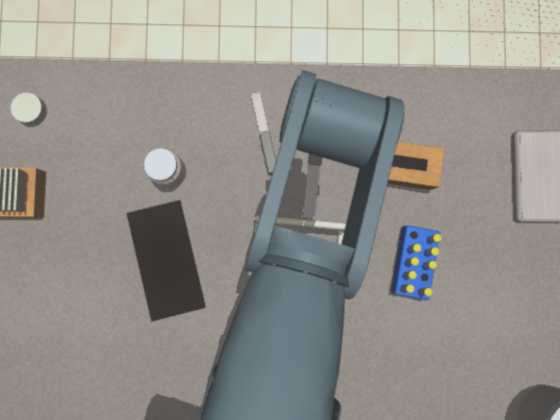

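Request:
apply_moves(plan="0 0 0 -0.9 0 0 0;0 0 0 -0.86 0 0 0;-0.5 0 -0.3 0 0 0 0;-0.7 0 -0.4 0 0 0 0;-0.7 0 -0.4 0 0 0 0")

```text
time_s: 15.2
eef_pos: [0.661, 0.0462, 0.2742]
eef_rot: [-0.481, 0.479, -0.518, 0.52]
wrist_force: [0.8, 0.7, -1.2]
opening: 0.268
```

Request:
apply_moves(plan="-0.7 0 -0.4 0 0 0 0;-0.7 0 -0.4 0 0 0 0;-0.7 0 -0.4 0 0 0 0;-0.7 0 -0.4 0 0 0 0;-0.7 0 -0.4 0 0 0 0")

```text
time_s: 15.7
eef_pos: [0.5741, 0.2292, 0.2752]
eef_rot: [-0.482, 0.479, -0.518, 0.52]
wrist_force: [0.8, 0.8, -2.4]
opening: 0.266
```

Request:
apply_moves(plan="0 0 0 0 -0.7 0 0;0 0 0 0 -0.7 0 0;0 0 0 0 -0.7 0 0;0 0 0 0 0 0 0;0 0 0 0 0 0 0")

```text
time_s: 16.2
eef_pos: [0.5748, 0.2278, 0.2752]
eef_rot: [0.542, -0.541, 0.454, -0.456]
wrist_force: [-0.1, -0.8, -2.5]
opening: 0.265
```

Run:
```python
from h import *
from bench import ctrl
o=ctrl.get_obs();print(o['eef_pos'],o['q'],o['time_s'])
b=np.radians(10)
P=np.array([.4725,.275,0])+.056*np.array([np.cos(b),np.sin(b),0])
for z in(.10,.0205): print(need(o,P+[0,0,z],tgt(10,0,1)))
```

```text
[0.57479383 0.22775567 0.2751785 ] [ 1.85786481e-01  2.48894797e-01  1.45901237e+00 -4.57123911e-04
  1.43029144e+00  1.58323474e+00] 16.2
(array([-1.29,  3.5 , -0.74]), array([-0.03, -0.01,  0.  ]))
(array([-1.29,  5.09, -0.75]), array([-0.03, -0.01,  0.  ]))
```

Request:
apply_moves(plan="-0.5 0 -0.3 -0.03 0 0 0;-0.5 0 -0.3 0 0 0 0;-0.29 0.3 -0.14 0 0 0 0;0 0.9 0 0 0 0 0;0 0.9 0 0 0 0 0")

```text
time_s: 16.7
eef_pos: [0.5274, 0.2855, 0.1695]
eef_rot: [0.543, -0.541, 0.453, -0.455]
wrist_force: [0.2, 0.4, -2.7]
opening: 0.268
```

Request:
apply_moves(plan="0 0.9 0 0 0 0 0;0 0.5 0 0 0 0 0;0 0 0 0 0 0 0;0 0 0 0 0 0 0;0 0 0 0 0 0 0")

```text
time_s: 17.2
eef_pos: [0.5284, 0.2851, 0.1023]
eef_rot: [0.543, -0.541, 0.454, -0.455]
wrist_force: [0.2, -0.1, -2.3]
opening: 0.27
```

Run:
```python
from h import *
from bench import ctrl
o=ctrl.get_obs();print(o['eef_pos'],o['wrist_force'],o['time_s'])
b=np.radians(10)
P=np.array([.4725,.275,0])+.056*np.array([np.cos(b),np.sin(b),0])
print(need(o,P+[0,0,.0205],tgt(10,0,1)))
im=ctrl.camera('scene');cv2.imwrite('pics/s13.png',cv2.resize(im[130:290,330:470,::-1],None,fx=4,fy=3.7))
```

```text
[0.52844511 0.28510678 0.10227913] [ 0.18913277 -0.11222195 -2.3186251 ] 17.2
(array([ 0.  ,  1.64, -0.02]), array([-0.02,  0.01,  0.  ]))
```

View pics/s13.png

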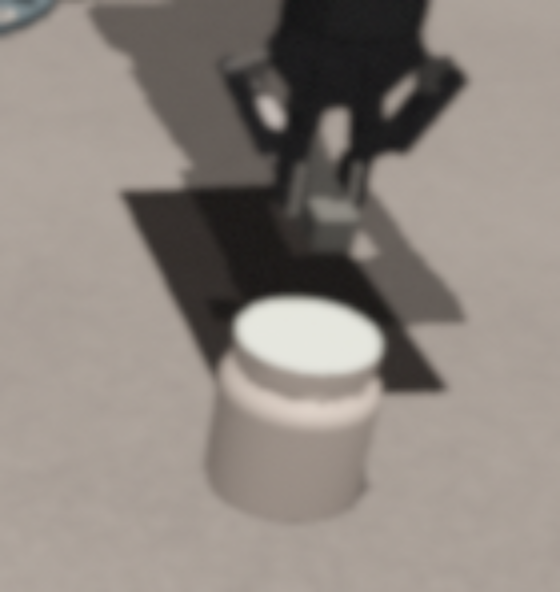

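The bar is level over the mat and clear of the jar. Lowering in stages.

Request:
apply_moves(plan="0 0.5 0 0 0 0 0;0 0.5 0 0 0 0 0;0 0.36 0 0 0 0 0;0 0.12 0 0 0 0 0;0 0.1 0 0 0 0 0")

```text
time_s: 17.75
eef_pos: [0.5277, 0.285, 0.0223]
eef_rot: [0.542, -0.542, 0.454, -0.454]
wrist_force: [0.1, -0.2, -2.5]
opening: 0.271
```

Request:
apply_moves(plan="0 0.06 0 0 0 0 0;0 0.02 0 0 0 0 0;0 0 0 0 0 0 0;0 0 0 0 0 0 0;0 0 0 0 0 0 0")

```text
time_s: 18.25
eef_pos: [0.5279, 0.2851, 0.0192]
eef_rot: [0.542, -0.542, 0.454, -0.455]
wrist_force: [-2.5, -1.0, 6.1]
opening: 0.264
```

Request:
apply_moves(plan="0 0 0 0 0 0 0.5;0 0 0 0 0 0 1;0 0 0 0 0 0 1;0 0 0 0 0 0 1;0 0 0 0 0 0 1")

```text
time_s: 18.75
eef_pos: [0.5266, 0.2846, 0.0172]
eef_rot: [-0.541, 0.542, -0.454, 0.454]
wrist_force: [0.6, 0.3, -0.6]
opening: 1.0
```

Request:
apply_moves(plan="0 0 0 0 0 0 1;0 -0.3 0 0 0 0 1;0 -0.7 0 0 0 0 1;0 -1 0 0 0 0 1;0 -1 0 0 0 0 1")

```text
time_s: 19.25
eef_pos: [0.5263, 0.2846, 0.1694]
eef_rot: [-0.541, 0.543, -0.454, 0.454]
wrist_force: [0.6, 0.1, 0.5]
opening: 0.997
```

Request:
apply_moves(plan="0 -0.6 -0.6 0 0 0 1;0 -0.2 -0.9 0 0 0 1;0 0 -0.9 0 0 0 1;0 0 0 0 0 0 1;0 0 0 0 0 0 1")

```text
time_s: 19.75
eef_pos: [0.4084, 0.2639, 0.2087]
eef_rot: [0.542, -0.542, 0.454, -0.454]
wrist_force: [0.3, 0.1, 0.8]
opening: 1.004
```

Run:
```python
from h import *
from bench import ctrl
o=ctrl.get_obs();print(o['eef_pos'],o['wrist_force'],o['opening'],o['time_s'])
im=ctrl.camera('top');cv2.imwrite('pics/t14.png',im[:,:,::-1])
b=ctrl.camera('scene');cv2.imwrite('pics/s14.png',b[:,:,::-1])
a=np.load('pics/s6.npy')[150:190,280:315];b=b[150:190,280:315]
cv2.imwrite('pics/cmp3.png',cv2.resize(np.hstack([a,b])[:,:,::-1],None,fx=11,fy=11,interpolation=cv2.INTER_CUBIC))
```

```text
[0.4083924 0.2639443 0.2087052] [0.28707579 0.07639507 0.77666319] 1.0044445761203369 19.75
```

View pics/t14.png

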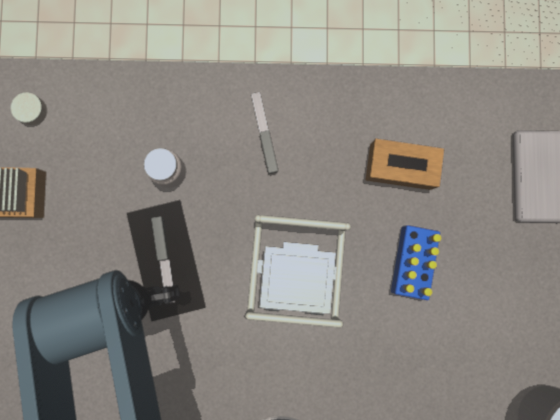

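View pics/s14.png

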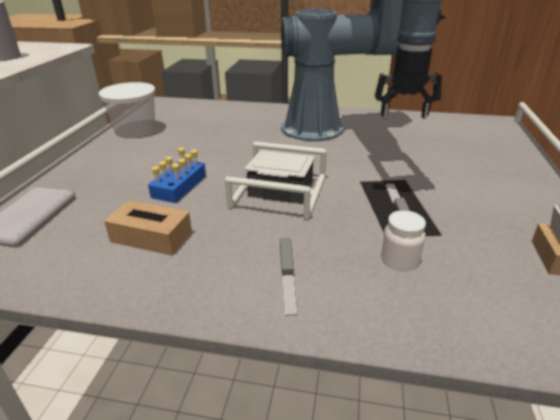

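View pics/cmp3.png

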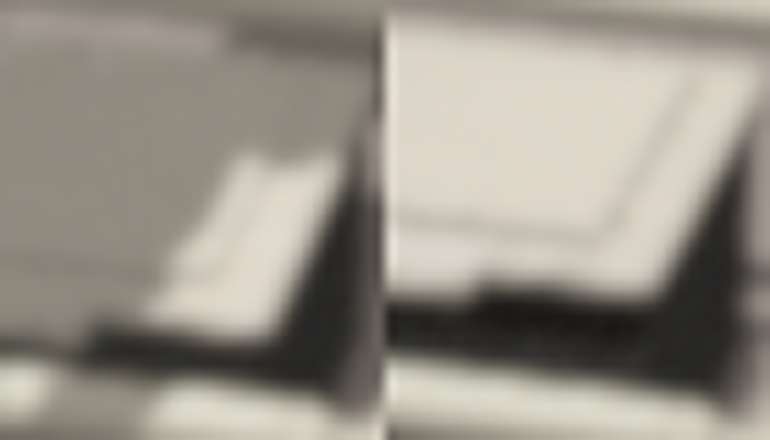

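The bar lies on the mat (handle at 159,239 and blade at 166,275 in the top view). The lid is still ajar (lip corner at row 302), and the jar, carton and rack are at their starting pixels. The hand is clear at z = 0.21 m, so I hand in.

```bash
python3 -c "
from bench import ctrl
print(ctrl.hand_in())"
```

```text
the job is handed in; nothing more can be done
None
```

The lid is levered open and left ajar, the bar is back on its mat, and I handed the job in at about 20 s of the 58 s allowed. Handing in gave no verdict.

- **Lid:** I took the leftmost bar, set its blade over the front tube and under the lip, and levered from about 42° down to about 16°. The lip rose about 12 mm (roughly 0.08 rad) by camera, slightly over the 10 mm asked. It was still there after the bar came out.
- **Bearing on the tube and lip:** I could not measure these two contact forces directly. While the lid was held up the wrist force reached about 12 N, well below the 120 N limit. The lid rising with the bar means both were loaded.
- **End state:** In the last pictures the bar lies close to the middle of the mat, and the open gripper is clear of everything. The rack, jar and carton are where they started.

No check failed or disagreed, though the lip height by camera is only good to about 1–2 mm.

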